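# Line up the casting flasks and hold the sprung gate open

### The job

Put the three steel casting flasks upright, one behind another, into the lane between the guide rails, and push them up into a tight row against the shut blue gate. Then pull the gate's spring-loaded paddle out until its yellow pointer stands at the red mark and keep it there: the program finishes with the gripper still holding the gate open against its spring. The flasks must stay standing in their row, and the tin, the jar and the hammer must be left where they are.

Things in the scene. Friction and masses are not known exactly. Their poses are not given: they have to be found in the camera images.
- rack: steel flask rack fixed to the bench (sizes in mm); origin at bench level on the lane's centre line. Lane along its y axis, 46 wide (x -23 to 23), floor = the bench; rails 8 thick, 28 high. On its -x side two brass cheeks, 30 high, at x -50 to -31, y 49 to 97, guide the gate's rod; a white scale strip, 12 wide, 10 high, lies at y 118, x -180 to -30
- mouth (a point): where the parallel rails begin, on the lane's centre line at bench level: rack (0, -80, 0) mm. From here a flare leads out to 76 mm wide at rack y = -110; flasks enter moving along the rack's +y
- lane_end (a point): middle of the shut gate's face, at bench level: rack (0, 70, 0) mm; the front flask stands against it. The rails go on beyond the gate to rack y = 162
- gate: blue sprung gate on the rack, axes parallel to the rack's, origin at rack (0, 73, 0) mm when shut; slides along the rack's -x (towards the robot) by up to 80 mm. Plate 41 wide, 6 thick, 46 high; a steel rod, top 16 high, runs in -x to the paddle. A spring pulls it shut: 4.5 N when shut, 1.5 N more per 10 mm; it snaps shut when let go
- paddle (a point): top middle of the gate's blue upright pull paddle: 12 mm thick along the rack's x, 32 wide along y, top 62 above the bench, bottom 6; 85 mm on the -x side of the gate's origin. Free on both faces above z = 16 (28 mm between its back and the brass cheeks when shut)
- pointer (a point): tip of the gate's yellow pointer, beside the paddle on the +y side, 16 above the bench, at the same rack x as the paddle; moves with the gate along the white scale
- markline (a point): middle of the top of the red mark, a red clip 4 thick (x), 16 wide, 18 high across the white scale strip; it stands 45 to 62 mm towards -x of where the pointer is when the gate is shut. The gate is at the mark when pointer and mark have the same rack x
- flask1: steel casting flask, a solid upright cylinder 37 diameter, 55 high, with a black rubber foot 40 diameter, 12 high and a white plaster top; 0.15 to 0.27 kg; origin at the centre of its underside. The three are alike
- flask2: steel casting flask, a solid upright cylinder 37 diameter, 55 high, with a black rubber foot 40 diameter, 12 high and a white plaster top; 0.15 to 0.27 kg; origin at the centre of its underside. The three are alike
- flask3: steel casting flask, a solid upright cylinder 37 diameter, 55 high, with a black rubber foot 40 diameter, 12 high and a white plaster top; 0.15 to 0.27 kg; origin at the centre of its underside. The three are alike
- tin: bystander: round brass tin with a pale lid, 52 diameter, 45 high; origin at the centre of its underside
- jar: bystander: amber glass jar with black cap, 56 diameter, 75 high; origin at the centre of its underside
- hammer: bystander: small hammer, 220 long, lying on the bench; origin under its middle

How it is judged:
By the outcome, as a careful person would: the job done as asked, in the order asked, and still so for the second after the job is handed in, while the arm keeps its last pose, push and grip.
It also fails if it takes over 72 s, if anything falls off the work surface, if the arm or the gripper's body presses on something with over 40 N, if the wrist force passes 120 N, or if a joint passes its speed limit or range.

### The arm

A 7-joint arm with a two-finger parallel gripper is mounted at the origin on the work surface. World frame = base frame: x ahead of the robot, y to its left, z up, the work surface at z = 0. Lengths are in mm, angles in rad, forces in N, time in s.
With the tool pointing down it reaches from about 425 to 925 mm from the base axis. Payload 6.8 kg.
Tool frame: the origin (TCP) lies between the finger pads; the fingertips stand 11 mm ahead of it and the grasp point (between the pads) lies 8 mm behind it; z points along the fingers, y is the line along which they close (so a half turn about z gives the same grasp; the last joint's range is limited). The gripper opens to 88 mm and grips with 3 to 60 N. Pads are 20 mm wide; open, the fingers measure 115 mm over their backs; the gripper's body (75 mm by 178 mm) begins 61 mm behind the grasp point.
Start: joints at [-1.284, 0.477, 0.022, 1.555, -0.011, 1.109, -0.083], TCP at [259.619, 623.094, 211.764] pointing down, gripper open.
Joint ranges: [-2.96, 2.96], [-0.34, 2.1], [-1.41, 1.46], [0.24, 2.44], [-1.37, 4.51], [0.17, 1.92], [-2.96, 2.96]. Speed limits (rad/s): [2.39, 2.39, 3.14, 3.14, 3.14, 3.14, 3.14].

### API

Orientations are given as a unit quaternion [x, y, z, w].
In Python, from bench import arm, cams, close_job gives the robot as it stands.
- The arm moves only by the tool send_rows, never from a script. Its arguments are lists of equal length, an entry for each row: "fingers": the opening, from -1 (shut) to 1 (fully open); "xyz": the shift along the tool's x, y, z normalised to -1 to 1, where 1 is 0.4 m, a list of three; "turn": the turn, a rotation vector about the tool's x, y, z normalised to -1 to 1, where 1 is 60 degrees, a list of three. In form: {"fingers": [fingers, ...], "xyz": [[dx, dy, dz], ...], "turn": [[rx, ry, rz], ...]}. A call has 1 to 5 rows; each row is the pose to reach, as a shift and turn from the pose commanded when the call began, along the tool's axes at that moment; what a row does not reach only later rows make up. A row lasts 1/10 s, in which the tool goes at most 50 mm and 8.59 degrees, less where a joint would pass 70% of its speed; a pose out of reach is approached as far as the arm can. A call with a number of a shift or a turn outside -1 to 1 is refused whole. A call with a gripper value outside its range is refused whole. The fingers move at their own pace and stop on an object; the grip force is fixed at half the most. Time passes only in rows, so rows that repeat a pose let the fingers close. It gives the time, the measured TCP pose, the force, the opening and the grip force at its end, in the units of the state.
- arm.read_state(): the state, without advancing time (a new reading comes with each control period).
- cams.get_image(name): name is "scene" or "top" or "wrist"; returns a dict with "color" (480x640x3 uint8, red, green, blue), "range_z" (480x640 float32, mm along the optical axis (not along the pixel's ray), 0 where there is no reading), "vertical_fov" (degrees; the focal length in pixels is half the picture's height over the tangent of half this angle, whatever the lens; pixels are square), "cx", "cy" (the principal point, pixels), "R" (3x3) and "t" (3): a world point X has camera coordinates R X + t; the wrist camera has in their place "T_tool_cam" (4x4, takes a point from camera to tool coordinates, whose origin is the TCP and whose axes are the flange's). Camera axes: x right, y down, z forward; pixel columns grow to the right and rows downward; lengths in mm; the calibration is good to about 2 mm. A picture is of the moment at which its call begins: read the wrist's pose just before it.
- close_job(): hands the job in; it is judged then, once.
The state is a dict: "t": time; "joints": joint angles; "qd": joint speeds; "joint_torque": joint torques, N m; "position": TCP position; "eef_rot": TCP orientation; "wrist_force": force on the tool from outside, world axes, zero at the start; "moment": the same for the moment, N m; "grip_width": finger opening in mm; "grasp_force": force on a finger pad.
Only numpy, scipy, OpenCV 4.12 (cv2) and the standard library are available. Lean on these libraries where they do the work, as an engineer would, in place of code of your own. Each camera call takes 0.05 s, during which the arm holds its last target. There are 200 camera calls.

## Working session

There is one attempt and no reset: what is moved stays moved. The work goes in short steps, Python scripts to look and compute and a tool call to move; the robot and the scene stay as the last step left them, time stands still between calls to the robot, and variables do not carry over. Pictures are saved under pics/ and viewed, at most 12 in all, crops included, and the job is handed in when it is done.

Besides the shell and the picture viewer there is one more tool, called after "Call:" by a JSON object that holds its "op" and its "data". send_rows: Moves the arm, as the interface text tells. Scaled input: -1 to 1 covers 0.4 m each way for a shift and 60 degrees each way for a turn. Its arguments: {"type":"object","properties":{"fingers":{"type":"array"},"xyz":{"type":"array"},"turn":{"type":"array"}},"required":["fingers","xyz","turn"]}

```bash
mkdir -p pics; ls; cat > h.py <<'E'
import numpy as np,cv2
from bench import arm,cams,close_job
from scipy.spatial.transform import Rotation as Ro
def grab(n):
    s=arm.read_state(); d=cams.get_image(n)
    f=240/np.tan(np.radians(d["vertical_fov"])/2)
    if n=="wrist":
        T=np.eye(4);T[:3,:3]=Ro.from_quat(s["eef_rot"]).as_matrix();T[:3,3]=s["position"]
        M=T@np.array(d["T_tool_cam"]); d["C"]=M[:3,3]; d["W"]=M[:3,:3]
    else:
        R=np.array(d["R"]);d["W"]=R.T;d["C"]=-R.T@np.array(d["t"])
    d["f"]=f
    return d
def pts(d):
    v,u=np.mgrid[:480,:640];z=d["range_z"]
    P=np.dstack([(u-d["cx"])/d["f"]*z,(v-d["cy"])/d["f"]*z,z])
    return P@d["W"].T+d["C"]
def ray(d,u,v,h):
    r=d["W"]@np.array([(u-d["cx"])/d["f"],(v-d["cy"])/d["f"],1]);return d["C"]+r*(h-d["C"][2])/r[2]
def proj(d,X):
    c=d["W"].T@(np.array(X)-d["C"]);return c[:2]/c[2]*d["f"]+[d["cx"],d["cy"]]
def save(n,im): cv2.imwrite("pics/"+n,cv2.cvtColor(im,cv2.COLOR_RGB2BGR))
E
python3 - <<'E'
from h import *
import pickle
for n in("scene","top"):
    d=grab(n);save(n+".png",d["color"]);pickle.dump(d,open(n+".pkl","wb"));print(n,d["C"],d["f"],(d["range_z"]>0).mean())
print(arm.read_state())
E
```

```text
pics
scene [1124.60724578  216.98767809  573.28677429] 446.01315737404485 0.9960319010416666
top [ 497.90530759  -16.78983567 1098.48010321] 507.38893354306776 0.9961165364583333
{'t': 0.1, 'joints': array([-1.28409761,  0.4777285 ,  0.02234202,  1.55627645, -0.01151628,
        1.10927154, -0.08308508]), 'qd': array([-0.00077148, -0.00270233,  0.00056454, -0.00192157, -0.00146911,
       -0.00085392, -0.00023478]), 'joint_torque': array([ 3.58099460e-03, -5.84089494e+01,  1.53970052e+00, -2.73312145e+01,
       -5.42643748e-02,  1.31273648e-02,  3.52105826e-05]), 'position': array([259.42450508, 622.59683546, 210.90365658]), 'eef_rot': array([ 1.96105571e-01,  9.80582480e-01, -7.70896207e-04, -1.04593951e-04]), 'wrist_force': array([-0.59771366, -0.22831446, -0.41043227]), 'moment': array([0.0304909 , 0.00511685, 0.0302035 ]), 'grasp_force': 0.0, 'grip_width': 87.9023066489891}
```

View pics/top.png

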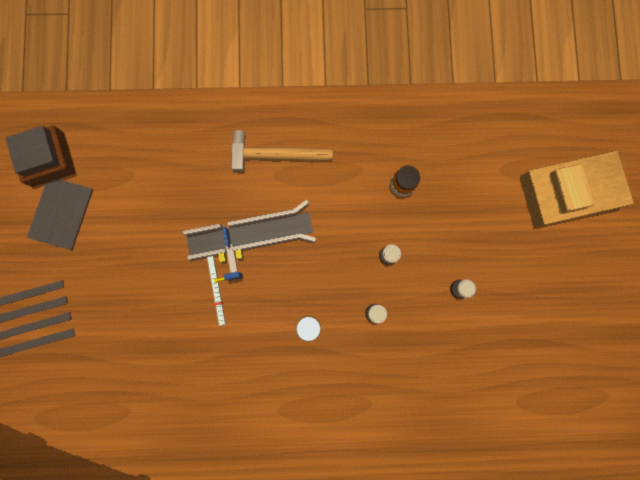

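View pics/scene.png

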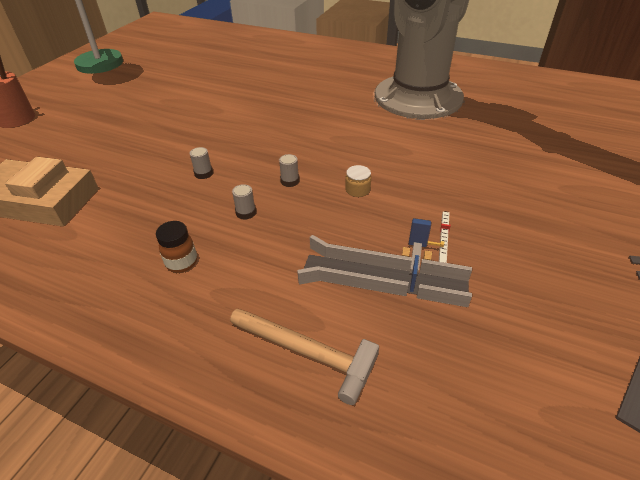

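The top view shows the flasks at about (391,254), (377,314) and (465,289). The tin is at (308,329), the jar at (405,180) and the hammer at (285,154). The rack's mouth is at about (312,225), the gate at about (228,240), the paddle at (232,276) and the red mark near (219,303). The scene view agrees.

```bash
python3 - <<'E'
from h import *
import pickle
d=pickle.load(open("top.pkl","rb"));P=pts(d);c=d["color"].astype(int);hsv=cv2.cvtColor(d["color"],cv2.COLOR_RGB2HSV)
z=P[...,2]
print("bench z",np.median(z[350:450,300:500]))
for n,(u,v) in dict(a=(391,254),b=(377,314),c=(465,289),tin=(308,329),jar=(407,178)).items():
    h=z[v-2:v+3,u-2:u+3].mean()
    m=np.zeros(z.shape,bool);m[v-18:v+19,u-18:u+19]=1
    m&=(abs(z-h)<6)
    vv,uu=np.nonzero(m);(cc,r)=cv2.minEnclosingCircle(np.c_[uu,vv].astype(np.float32))
    H={'tin':45,'jar':75}.get(n,55)
    print(n,h,cc,ray(d,*cc,H).round(1),ray(d,uu.mean(),vv.mean(),H).round(1),r*(d["C"][2]-H)/d["f"])
# rails: z about 28, unsaturated
s=hsv[...,1]
m=(z>18)&(z<36);m[:195]=0;m[265:]=0;m[:,:180]=0;m[:,320:]=0;m&=(s<90)
vv,uu=np.nonzero(m);Q=np.array([ray(d,a,b,28) for a,b in zip(uu,vv)])
save("m.png",np.dstack([m*255]*3).astype(np.uint8))
X=Q[:,:2];w=X
ang=np.radians(np.arange(0,20,.1))
# parallel part only: two lines fit with cv2.fitLine each
vx=np.array([np.cos(np.radians(8)),np.sin(np.radians(8))])
for it in range(1):
    L=[]
    for lo in (0,1):
        vline=235+(uu-250)*(-20/120.) 
        k=((vv<vline) if lo else (vv>=vline))&(uu<285)
        l=cv2.fitLine(X[k].astype(np.float32),cv2.DIST_HUBER,0,.01,.01).ravel();L.append(l);print(lo,k.sum(),l,np.degrees(np.arctan2(l[0],l[1])), X[k].min(0),X[k].max(0))
for n,lo,hi,h in (("blue",(100,100,40),(130,255,255),None),("yellow",(22,150,120),(35,255,255),16),("red",(0,170,100),(5,255,255),18),("red2",(172,150,100),(180,255,255),18)):
    m=cv2.inRange(hsv,lo,hi);m[:195]=0;m[335:]=0;m[:,:180]=0;m[:,330:]=0
    k,lab,st,ce=cv2.connectedComponentsWithStats(m)
    for i in range(1,k):
        if st[i,4]>3: print(n,st[i],ce[i].round(1),z[lab==i].max().round(1),ray(d,*ce[i],h or 62).round(1))
x=d["color"][190:340,170:330];save("crop.png",cv2.resize(x,None,fx=5,fy=4.0 if 0 else 4,interpolation=cv2.INTER_CUBIC))
E
```

```text
bench z 0.4325752067502435
a 55.626965103404665 (391.45684814453125, 253.07554626464844) [ 589.5 -190.7   55. ] [ 589.7 -190.8   55. ] 18.698073788225003
b 56.08233886282425 (377.3333435058594, 313.3333435058594) [ 467.  -156.1   55. ] [ 467.  -156.2   55. ] 18.648415720413997
c 56.23528977994003 (466.1388854980469, 288.0) [ 513.3 -341.5   55. ] [ 513.5 -341.9   55. ] 19.239770171294065
tin 45.49959032186623 (308.23333740234375, 328.29998779296875) [440.6 -14.4  45. ] [440.7 -14.   45. ] 24.73128344662145
jar 76.13450815653708 (407.90740966796875, 176.838623046875) [ 745.1 -228.8   75. ] [ 745.4 -228.5   75. ] 24.411725597425583
0 419 [ 1.7231160e-01 -9.8504251e-01  6.1252277e+02  1.3313252e+02] 170.07776 [578.0219391   32.00096004] [634.45851041 234.80322039]
1 407 [ 1.7115918e-01 -9.8524338e-01  6.6599139e+02  1.3639919e+02] 170.14478 [633.30049639  30.89522811] [688.29395612 245.45142252]
blue [223 227   5  18  46] [225.2 235.4] 1098.5 [634.5 151.   62. ]
blue [225 273  14   6  62] [231.5 275.5] 66.9 [552.  138.7  62. ]
yellow [235 250   7   9  49] [238.3 253.9] 34.8 [600.  130.7  16. ]
yellow [219 253   6   9  47] [221.4 257.1] 33.9 [594.  166.7  16. ]
yellow [214 278  11   4  30] [218.8 279.4] 21.0 [546.8 172.5  16. ]
red [218 302   4   2   6] [219.8 302.7] 21.6 [497.8 170.3  18. ]
```

View pics/crop.png

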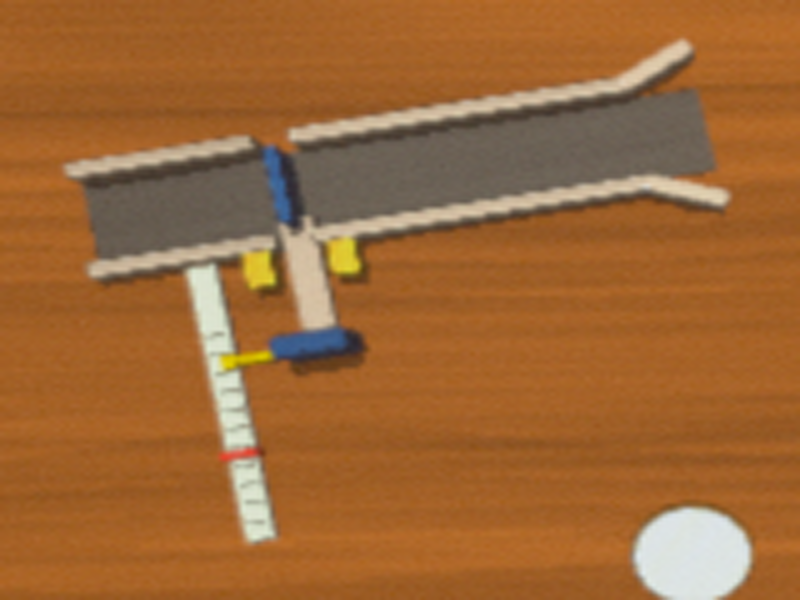

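The crop shows the gate shut, with the blue plate near crop (280,185) and the paddle at (310,345). The yellow pointer tip is at (225,362) and the red mark at (240,455). The rack's yaw is about 9.9°. I'm turning the tool so that tool x is rack +y and tool y is rack +x.

Call:
{"op": "send_rows", "data": {"fingers": [1,1,1,1,1], "xyz": [[0,0,0],[0,0,0],[0,0,0],[0,0,0],[0,0,0]], "turn": [[0,0,0.14],[0,0,0.28],[0,0,0.42],[0,0,0.56],[0,0,0.7]]}}

```text
t: 0.6
position: [259.4, 622.8, 211.2]
eef_rot: [0.537, 0.844, -0.0, 0.0]
wrist_force: [-0.8, -0.4, 0.5]
grip_width: 87.7
grasp_force: 0.0
```

Call:
{"op": "send_rows", "data": {"fingers": [1,1], "xyz": [[0,0,0],[0,0,0]], "turn": [[0,0,0.13],[0,0,0.258]]}}

```text
t: 0.8
position: [259.4, 622.8, 211.2]
eef_rot: [0.646, 0.764, -0.0, 0.0]
wrist_force: [0.8, 0.9, -0.3]
grip_width: 87.5
grasp_force: 0.0
```

```bash
cat >> h.py <<'E'
YAW=np.radians(9.9);O=np.array([648.3,81.4])
ex=np.array([np.cos(YAW),np.sin(YAW)]);ey=np.array([-ex[1],ex[0]])
def rk(p): q=np.array(p)[:2]-O; return np.array([q@ex,q@ey]).round(1)
def st():
    s=arm.read_state();a=Ro.from_quat(s["eef_rot"]).as_matrix()
    print("t",s["t"],"pos",s["position"].round(1),"rack",rk(s["position"]),"yaw_y",np.degrees(np.arctan2(a[1,1],a[0,1])).round(2),"tz",a[:,2].round(3),"F",s["wrist_force"].round(1),"w",round(s["grip_width"],1),"g",round(s["grasp_force"],1))
    return s
E
python3 -c "
from h import *
st()
for p in ((589.5,-190.7),(467,-156.1),(513.3,-341.5),(552,138.7),(497.8,170.3),(440.6,-14.4)):print(rk(p))"
```

```text
t 0.8 pos [259.4 622.8 211.2] rack [-290.   600.2] yaw_y 9.58 tz [-0.    -0.001 -1.   ] F [ 0.8  0.9 -0.3] w 87.5 g 0.0
[-104.7 -257.9]
[-219.4 -202.8]
[-205.7 -393.4]
[-85.  73.]
[-133.   113.5]
[-221.1  -58.7]
```

Call:
{"op": "send_rows", "data": {"fingers": [1,1,1,1,1], "xyz": [[-0.117,0.025,0],[-0.234,0.051,0],[-0.351,0.076,0],[-0.469,0.102,0],[-0.586,0.127,0]], "turn": [[0,0,0],[0,0,0],[0,0,0],[0,0,0],[0,0,0]]}}

```text
t: 1.3
position: [350.3, 398.8, 211.5]
eef_rot: [0.643, 0.765, -0.0, 0.0]
wrist_force: [0.7, 0.7, -0.0]
grip_width: 87.6
grasp_force: 0.0
```

Call:
{"op": "send_rows", "data": {"fingers": [1,1,1,1,1], "xyz": [[-0.117,0.025,0],[-0.234,0.051,0],[-0.351,0.076,0],[-0.469,0.102,0],[-0.586,0.127,0]], "turn": [[0,0,0],[0,0,0],[0,0,0],[0,0,0],[0,0,0]]}}

```text
t: 1.8
position: [440.5, 176.8, 211.7]
eef_rot: [0.643, 0.766, 0.0, -0.0]
wrist_force: [0.8, 0.2, 0.4]
grip_width: 87.8
grasp_force: 0.0
```

Call:
{"op": "send_rows", "data": {"fingers": [1,1,1,1,1], "xyz": [[-0.117,0.025,0],[-0.234,0.051,0],[-0.351,0.076,0],[-0.469,0.102,0],[-0.586,0.127,0]], "turn": [[0,0,0],[0,0,0],[0,0,0],[0,0,0],[0,0,0]]}}

```text
t: 2.3
position: [530.9, -45.2, 211.7]
eef_rot: [0.643, 0.766, 0.0, -0.0]
wrist_force: [0.8, 0.3, -0.9]
grip_width: 87.9
grasp_force: 0.0
```

Call:
{"op": "send_rows", "data": {"fingers": [1,1,1,1,1], "xyz": [[-0.1,0.02,0],[-0.2,0.04,0],[-0.3,0.062,0],[-0.387,0.082,0],[-0.387,0.082,0]], "turn": [[0,0,0],[0,0,0],[0,0,0],[0,0,0],[0,0,0]]}}

```text
t: 2.8
position: [589.5, -196.0, 211.6]
eef_rot: [0.646, 0.763, -0.001, 0.001]
wrist_force: [-0.5, -0.2, 0.9]
grip_width: 87.9
grasp_force: 0.0
```

```bash
python3 -c "
from h import *
st()
d=grab('wrist');save('w1.png',d['color']);P=pts(d)
m=((P[...,2]>49)&(P[...,2]<62)).astype(np.uint8)
k,l,s,c=cv2.connectedComponentsWithStats(m)
for i in range(1,k):
  if s[i,4]>300: print(s[i],c[i],ray(d,*c[i],55).round(1),rk(ray(d,*c[i],55)))
"
```

```text
t 2.8 pos [ 589.5 -196.   211.6] rack [-105.6 -263.2] yaw_y 9.53 tz [-0.    -0.004 -1.   ] F [-0.5 -0.2  0.9] w 87.9 g 0.0
[ 157  119   46   45 1589] [179.26935179 140.55003147] [ 466.5 -154.7   55. ] [-219.7 -201.3]
[ 295  183   42   42 1368] [315.09868421 203.76754386] [ 588.5 -189.    55. ] [-105.4 -256.1]
[446 245  44  38 303] [460.46534653 258.330033  ] [ 727.4 -216.7   55. ] [  26.7 -307.3]
```

View pics/w1.png

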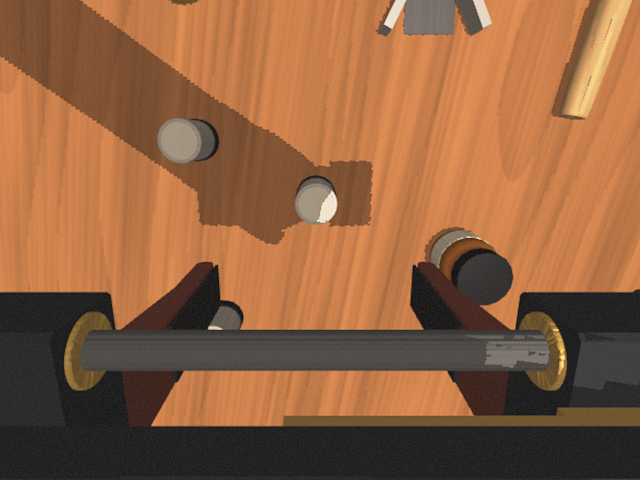

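The wrist view shows the near flask top at (315,203), about 7 mm towards +tool-x of the TCP, a second flask at (179,140), and the mouth at the top. Next I nudge, descend and grip.

Call:
{"op": "send_rows", "data": {"fingers": [1,1,1,1,1], "xyz": [[0.016,0,0.1],[0.016,0,0.2],[0.016,0,0.3],[0.016,0,0.4],[0.016,0,0.417]], "turn": [[0,0,0],[0,0,0],[0,0,0],[0,0,0],[0,0,0]]}}

```text
t: 3.35
position: [584.9, -180.6, 40.6]
eef_rot: [0.643, 0.766, -0.002, -0.004]
wrist_force: [-0.5, -0.2, 0.9]
grip_width: 87.7
grasp_force: 0.0
```

```bash
python3 -c "
from h import *
st()"
```

```text
t 3.35 pos [ 584.9 -180.6   40.6] rack [-107.5 -247.2] yaw_y 10.02 tz [-0.008  0.003 -1.   ] F [-0.5 -0.2  0.9] w 87.7 g 0.0
```

Call:
{"op": "send_rows", "data": {"fingers": [1,1,1], "xyz": [[0,0,0],[0,0,0],[0,0,0]], "turn": [[0,0,0],[0,0,0],[0,0,0]]}}

```text
t: 3.65
position: [590.0, -184.2, 47.2]
eef_rot: [0.643, 0.766, 0.001, 0.002]
wrist_force: [0.1, -0.2, 1.2]
grip_width: 87.9
grasp_force: 0.0
```

```bash
python3 -c "
from h import *
st()"
```

```text
t 3.65 pos [ 590.  -184.2   47.2] rack [-103.1 -251.6] yaw_y 9.91 tz [ 0.004 -0.    -1.   ] F [ 0.1 -0.2  1.2] w 87.9 g 0.0
```

Call:
{"op": "send_rows", "data": {"fingers": [1,1,-1,-1,-1], "xyz": [[-0.012,-0.005,0.003],[-0.012,-0.005,0.003],[-0.012,-0.005,0.003],[-0.012,-0.005,0.003],[-0.012,-0.005,0.003]], "turn": [[0,0,0],[0,0,0],[0,0,0],[0,0,0],[0,0,0]]}}

```text
t: 4.15
position: [587.4, -188.9, 43.8]
eef_rot: [0.643, 0.766, 0.0, -0.0]
wrist_force: [-0.5, -0.0, 0.6]
grip_width: 67.3
grasp_force: 0.0
```

Call:
{"op": "send_rows", "data": {"fingers": [-1,-1,-1,-1], "xyz": [[0,0,0],[0,0,0],[0,0,0],[0,0,0]], "turn": [[0,0,0],[0,0,0],[0,0,0],[0,0,0]]}}

```text
t: 4.55
position: [587.6, -189.0, 43.8]
eef_rot: [0.643, 0.766, 0.0, 0.0]
wrist_force: [0.9, 1.0, 0.0]
grip_width: 35.3
grasp_force: 19.7
```

```bash
python3 -c "
from h import *
st()"
```

```text
t 4.55 pos [ 587.6 -189.    43.8] rack [-106.3 -255.9] yaw_y 9.91 tz [ 0. -0. -1.] F [0.9 1.  0. ] w 35.3 g 19.7
```

Call:
{"op": "send_rows", "data": {"fingers": [-1,-1,-1,-1,-1], "xyz": [[0,0,-0.025],[0.06,0.06,-0.05],[0.13,0.13,-0.05],[0.2,0.2,-0.05],[0.25,0.25,-0.05]], "turn": [[0,0,0],[0,0,0],[0,0,0],[0,0,0],[0,0,0]]}}

```text
t: 5.05
position: [670.3, -70.2, 64.5]
eef_rot: [0.643, 0.766, 0.001, 0.0]
wrist_force: [0.4, -0.5, -0.1]
grip_width: 0.6
grasp_force: 0.0
```

Call:
{"op": "send_rows", "data": {"fingers": [-1,-1,-1,-1,-1], "xyz": [[0.015,0.016,0],[0.015,0.016,0.01],[0.015,0.016,0.02],[0.015,0.016,0.03],[0.015,0.016,0.04]], "turn": [[0,0,0],[0,0,0],[0,0,0],[0,0,0],[0,0,0]]}}

```text
t: 5.55
position: [672.9, -68.3, 47.4]
eef_rot: [0.644, 0.765, -0.0, -0.0]
wrist_force: [-0.3, -0.5, 1.0]
grip_width: 0.2
grasp_force: 0.0
```

Call:
{"op": "send_rows", "data": {"fingers": [-1,-1], "xyz": [[0,0,0],[0,0,0]], "turn": [[0,0,0],[0,0,0]]}}

```text
t: 5.75
position: [673.6, -66.9, 47.6]
eef_rot: [0.644, 0.765, -0.0, -0.0]
wrist_force: [-0.1, -0.1, -0.0]
grip_width: 0.6
grasp_force: 0.0
```

```bash
python3 -c "
from h import *
st()
d=grab('wrist');save('w2.png',d['color'])
import pickle;pickle.dump(d,open('w2.pkl','wb'))
for n,X in dict(mouthL=(-23,-80),mouthR=(23,-80),oL=(-23,60),oR=(23,60)).items():
  p=O+X[0]*ex+X[1]*ey; print(n,proj(d,[*p,28]))
"
```

```text
t 5.75 pos [673.6 -66.9  47.6] rack [  -0.6 -150.4] yaw_y 9.85 tz [-0. -0. -1.] F [-0.1 -0.1 -0. ] w 0.6 g 0.0
mouthL [268.51160963 125.07952783]
mouthR [362.96492863 125.00004858]
oL [ 257.71258769 -240.95045478]
oR [ 373.57048428 -241.13530498]
```

View pics/w2.png

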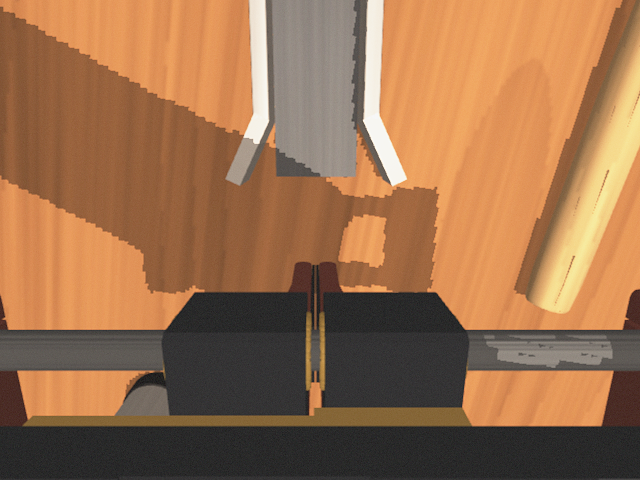

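The gripper closed to 0.6 mm, so the flask slipped out. The view shows the lane well aligned (inner rail corners about (271,120) and (363,120), predicted 268 and 363). A flask is still visible at the lower left, (140,400). Top view next, to find the flasks again.

```bash
cat >> h.py <<'E'
def flasks(d,save_as=None):
    P=pts(d);z=P[...,2]
    m=((z>48)&(z<64)).astype(np.uint8)
    k,l,s,c=cv2.connectedComponentsWithStats(m)
    for i in range(1,k):
        if 150<s[i,4]<3000 and s[i,2]<60:
            h=P[l==i][:,2]; p=ray(d,*c[i],55); print("obj",s[i],c[i].round(1),"z",np.median(h).round(1),p.round(1),"rack",rk(p))
E
python3 -c "
from h import *
d=grab('top');flasks(d);save('t2.png',d['color'][130:370,160:560])
st()"
```

```text
obj [ 19 125  48  58 593] [ 48.2 158.9] z 51.1 [806.4 519.7  55. ] rack [231.1 404.6]
obj [383 244  18  19 259] [391.6 252.9] z 55.8 [ 589.9 -190.9   55. ] rack [-104.4 -258.2]
obj [457 279  19  18 268] [466.2 287.8] z 55.9 [ 513.6 -341.7   55. ] rack [-205.4 -393.7]
obj [369 305  18  18 261] [377.4 313.4] z 56.0 [ 466.9 -156.1   55. ] rack [-219.5 -202.8]
t 5.85 pos [674.  -66.6  47.9] rack [  -0.2 -150.2] yaw_y 9.88 tz [ 0.  0. -1.] F [-0.5 -0.1 -0.3] w 0.3 g 0.0
```

View pics/t2.png

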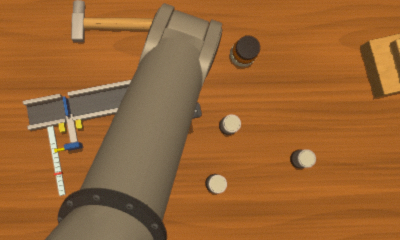

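All three flasks stand where they were; flask a is at rack (-104.4,-258.2). The grip force hadn't built up when I lifted. I'm regripping a little lower and waiting for full force.

Call:
{"op": "send_rows", "data": {"fingers": [1,1,1,1,1], "xyz": [[0,0,-0.1],[-0.06,-0.058,-0.16],[-0.14,-0.135,-0.16],[-0.22,-0.212,-0.16],[-0.27,-0.26,-0.16]], "turn": [[0,0,0],[0,0,0],[0,0,0],[0,0,0],[0,0,0]]}}

```text
t: 6.35
position: [587.9, -194.2, 112.6]
eef_rot: [0.645, 0.764, -0.0, 0.001]
wrist_force: [0.0, -1.0, 0.5]
grip_width: 36.8
grasp_force: 0.0
```

Call:
{"op": "send_rows", "data": {"fingers": [1,1,1,1,1], "xyz": [[0,0,0],[0,0,0.05],[0,0,0.12],[0,0,0.165],[0,0,0.174]], "turn": [[0,0,0],[0,0,0],[0,0,0],[0,0,0],[0,0,0]]}}

```text
t: 6.85
position: [589.3, -189.0, 40.1]
eef_rot: [0.643, 0.766, -0.001, -0.002]
wrist_force: [-0.2, -0.3, 0.1]
grip_width: 77.3
grasp_force: 0.0
```

Call:
{"op": "send_rows", "data": {"fingers": [0,0,0], "xyz": [[0,0,0],[0,0,0],[0,0,0]], "turn": [[0,0,0],[0,0,0],[0,0,0]]}}

```text
t: 7.15
position: [591.0, -190.8, 43.3]
eef_rot: [0.643, 0.766, 0.001, 0.001]
wrist_force: [-0.0, -0.2, -0.8]
grip_width: 60.1
grasp_force: 0.0
```

```bash
python3 -c "
from h import *
st()"
```

```text
t 7.15 pos [ 591.  -190.8   43.3] rack [-103.3 -258.3] yaw_y 9.91 tz [ 0.002 -0.    -1.   ] F [-0.  -0.2 -0.8] w 60.1 g 0.0
```

Call:
{"op": "send_rows", "data": {"fingers": [-1,-1,-1,-1,-1], "xyz": [[0,-0.001,0.002],[0,-0.001,0.002],[0,-0.001,0.002],[0,-0.001,0.002],[0,-0.001,0.002]], "turn": [[0,0,0],[0,0,0],[0,0,0],[0,0,0],[0,0,0]]}}

```text
t: 7.65
position: [589.7, -190.8, 41.6]
eef_rot: [0.643, 0.765, 0.0, 0.0]
wrist_force: [-0.3, 1.3, 1.4]
grip_width: 34.9
grasp_force: 30.0
```

Call:
{"op": "send_rows", "data": {"fingers": [-1,-1,-1], "xyz": [[0,0,0],[0,0,0],[0,0,0]], "turn": [[0,0,0],[0,0,0],[0,0,0]]}}

```text
t: 7.95
position: [589.7, -190.8, 41.5]
eef_rot: [0.643, 0.765, 0.0, 0.0]
wrist_force: [-1.0, 0.3, 4.4]
grip_width: 34.8
grasp_force: 30.0
```

Call:
{"op": "send_rows", "data": {"fingers": [-1,-1,-1,-1], "xyz": [[0,0,-0.005],[0,0,-0.01],[0,0,-0.02],[0,0,-0.02]], "turn": [[0,0,0],[0,0,0],[0,0,0],[0,0,0]]}}

```text
t: 8.35
position: [589.9, -190.7, 49.8]
eef_rot: [0.643, 0.766, 0.0, 0.0]
wrist_force: [-0.5, 0.4, -2.0]
grip_width: 35.3
grasp_force: 30.0
```

```bash
python3 -c "
from h import *
st()"
```

```text
t 8.35 pos [ 589.9 -190.7   49.8] rack [-104.3 -258. ] yaw_y 9.9 tz [ 0.001 -0.    -1.   ] F [-0.5  0.4 -2. ] w 35.3 g 30.0
```

Held, with 30 N grip and about 2 N of weight. Carrying it to the mouth.

Call:
{"op": "send_rows", "data": {"fingers": [-1,-1,-1,-1,-1], "xyz": [[0.02,0.02,-0.01],[0.07,0.068,-0.02],[0.13,0.126,-0.02],[0.2,0.193,-0.02],[0.25,0.242,-0.02]], "turn": [[0,0,0],[0,0,0],[0,0,0],[0,0,0],[0,0,0]]}}

```text
t: 8.85
position: [669.6, -71.3, 57.4]
eef_rot: [0.642, 0.766, 0.001, -0.0]
wrist_force: [1.2, 0.0, -1.8]
grip_width: 35.3
grasp_force: 30.0
```

Call:
{"op": "send_rows", "data": {"fingers": [-1,-1,-1,-1,-1], "xyz": [[0.02,0.019,0],[0.02,0.019,0.01],[0.02,0.019,0.02],[0.02,0.019,0.03],[0.02,0.019,0.034]], "turn": [[0,0,0],[0,0,0],[0,0,0],[0,0,0],[0,0,0]]}}

```text
t: 9.35
position: [672.6, -68.3, 43.1]
eef_rot: [0.644, 0.765, -0.001, -0.0]
wrist_force: [-0.1, 0.2, -1.7]
grip_width: 34.9
grasp_force: 30.0
```

Call:
{"op": "send_rows", "data": {"fingers": [-1,-1], "xyz": [[0,0,0],[0,0,0]], "turn": [[0,0,0],[0,0,0]]}}

```text
t: 9.55
position: [673.7, -67.0, 43.8]
eef_rot: [0.644, 0.765, -0.0, 0.0]
wrist_force: [0.8, 0.6, -0.9]
grip_width: 35.2
grasp_force: 30.0
```

```bash
python3 -c "
from h import *
st()"
```

```text
t 9.55 pos [673.7 -67.   43.8] rack [  -0.4 -150.6] yaw_y 9.84 tz [ 0. -0. -1.] F [ 0.8  0.6 -0.9] w 35.2 g 30.0
```

Call:
{"op": "send_rows", "data": {"fingers": [-1,-1,-1,-1,-1], "xyz": [[0.03,0.001,0],[0.08,0.001,0],[0.135,0.001,0],[0.19,0.001,0],[0.243,0.001,0]], "turn": [[0,0,0],[0,0,0],[0,0,0],[0,0,0],[0,0,0]]}}

```text
t: 10.05
position: [657.3, 31.8, 43.9]
eef_rot: [0.643, 0.766, 0.0, -0.0]
wrist_force: [-0.5, 0.2, -2.2]
grip_width: 35.0
grasp_force: 30.0
```

Call:
{"op": "send_rows", "data": {"fingers": [-1,-1,-1,-1,-1], "xyz": [[0.055,0,0],[0.11,0,0],[0.165,0,0],[0.215,0,0],[0.24,0,0]], "turn": [[0,0,0],[0,0,0],[0,0,0],[0,0,0],[0,0,0]]}}

```text
t: 10.55
position: [640.4, 127.9, 43.7]
eef_rot: [0.642, 0.767, 0.001, -0.001]
wrist_force: [0.3, 0.4, -1.2]
grip_width: 35.2
grasp_force: 30.0
```

Call:
{"op": "send_rows", "data": {"fingers": [-1,-1], "xyz": [[0,0,0],[0,0,0]], "turn": [[0,0,0],[0,0,0]]}}

```text
t: 10.75
position: [641.2, 123.3, 43.9]
eef_rot: [0.644, 0.765, -0.0, 0.0]
wrist_force: [0.7, -0.8, -1.1]
grip_width: 35.4
grasp_force: 30.0
```

```bash
python3 -c "
from h import *
st()"
```

```text
t 10.75 pos [641.2 123.3  43.9] rack [ 0.2 42.5] yaw_y 9.88 tz [ 0.    -0.001 -1.   ] F [ 0.7 -0.8 -1.1] w 35.4 g 30.0
```

Call:
{"op": "send_rows", "data": {"fingers": [-1,-1,-1,-1,-1], "xyz": [[0.005,0,0.003],[0.01,0,0.004],[0.015,0,0.004],[0.02,0,0.004],[0.023,0,0.004]], "turn": [[0,0,0],[0,0,0],[0,0,0],[0,0,0],[0,0,0]]}}

```text
t: 11.25
position: [639.6, 133.0, 42.2]
eef_rot: [0.643, 0.765, -0.0, 0.0]
wrist_force: [0.7, -1.0, -0.5]
grip_width: 34.8
grasp_force: 30.0
```

```bash
python3 -c "
from h import *
st()"
```

```text
t 11.25 pos [639.6 133.   42.2] rack [ 0.3 52.3] yaw_y 9.9 tz [ 0. -0. -1.] F [ 0.7 -1.  -0.5] w 34.8 g 30.0
```

Call:
{"op": "send_rows", "data": {"fingers": [-1,-1,-1,-1], "xyz": [[0.003,0,0],[0.006,0,0],[0.009,0,0],[0.01,0,0]], "turn": [[0,0,0],[0,0,0],[0,0,0],[0,0,0]]}}

```text
t: 11.65
position: [639.4, 133.9, 42.4]
eef_rot: [0.644, 0.765, -0.001, 0.001]
wrist_force: [0.4, -6.6, 0.1]
grip_width: 35.2
grasp_force: 30.0
```

```bash
python3 -c "
from h import *
st()"
```

```text
t 11.65 pos [639.4 133.9  42.4] rack [ 0.2 53.3] yaw_y 9.78 tz [ 0.001 -0.003 -1.   ] F [ 0.4 -6.6  0.1] w 35.2 g 30.0
```

Call:
{"op": "send_rows", "data": {"fingers": [-1,-1,0.05,0.05,0.05], "xyz": [[-0.006,0,0],[-0.006,0,0],[-0.006,0,0],[-0.006,0,0],[-0.006,0,-0.004]], "turn": [[0,0,0],[0,0,0],[0,0,0],[0,0,0],[0,0,0]]}}

```text
t: 12.15
position: [639.0, 135.9, 43.7]
eef_rot: [0.643, 0.766, 0.0, -0.0]
wrist_force: [0.9, 0.4, -0.2]
grip_width: 46.2
grasp_force: 0.0
```

Call:
{"op": "send_rows", "data": {"fingers": [0.1,0.2,0.2,1,1], "xyz": [[0,0,-0.02],[0,0,-0.06],[0,0,-0.13],[0,0,-0.2],[0,0,-0.2]], "turn": [[0,0,0],[0,0,0],[0,0,0],[0,0,0],[0,0,0]]}}

```text
t: 12.65
position: [642.4, 134.9, 129.3]
eef_rot: [0.644, 0.765, 0.003, 0.002]
wrist_force: [1.2, -0.0, -0.9]
grip_width: 65.4
grasp_force: 0.0
```

```bash
python3 -c "
from h import *
st()
d=grab('wrist');flasks(d)"
```

```text
t 12.65 pos [642.4 134.9 129.3] rack [ 3.4 53.7] yaw_y 9.87 tz [ 0.008  0.002 -1.   ] F [ 1.2 -0.  -0.9] w 65.4 g 0.0
obj [ 167  180   27   50 1102] [180.  204.3] z 59.9 [552.1 141.4  55. ] rack [-84.5  75.7]
obj [ 281  211   55   54 2318] [308.1 237.6] z 54.0 [638.7 133.3  55. ] rack [-0.5 52.8]
```

The first flask stands at (-0.5,52.8) and the paddle at y 75.7, so the true rack y is about 2.8 mm further along. Next is flask b.

Call:
{"op": "send_rows", "data": {"fingers": [1,1,1,1,1], "xyz": [[-0.06,-0.051,0],[-0.15,-0.128,0],[-0.24,-0.205,0],[-0.33,-0.282,0],[-0.42,-0.36,0]], "turn": [[0,0,0],[0,0,0],[0,0,0],[0,0,0],[0,0,0]]}}

```text
t: 13.2
position: [524.6, -56.8, 123.5]
eef_rot: [0.643, 0.766, -0.0, -0.0]
wrist_force: [0.2, -0.9, 0.2]
grip_width: 87.8
grasp_force: 0.0
```

Call:
{"op": "send_rows", "data": {"fingers": [1,1,1,1,1], "xyz": [[-0.09,-0.077,0],[-0.17,-0.145,0],[-0.222,-0.19,0],[-0.222,-0.19,0],[-0.222,-0.19,0]], "turn": [[0,0,0],[0,0,0],[0,0,0],[0,0,0],[0,0,0]]}}

```text
t: 13.7
position: [466.4, -156.0, 123.6]
eef_rot: [0.644, 0.765, 0.0, -0.0]
wrist_force: [1.3, 0.1, -0.8]
grip_width: 88.3
grasp_force: 0.0
```

Call:
{"op": "send_rows", "data": {"fingers": [1,1], "xyz": [[0,0,0],[0,0,0]], "turn": [[0,0,0],[0,0,0]]}}

```text
t: 13.9
position: [467.4, -154.8, 123.6]
eef_rot: [0.643, 0.766, 0.0, -0.0]
wrist_force: [0.4, -0.7, 0.4]
grip_width: 88.1
grasp_force: 0.0
```

```bash
python3 -c "
from h import *
st()
d=grab('wrist');flasks(d)"
```

```text
t 13.9 pos [ 467.4 -154.8  123.6] rack [-218.9 -201.6] yaw_y 10.04 tz [-0.  0. -1.] F [ 0.4 -0.7  0.4] w 88.1 g 0.0
obj [ 285  209   55   56 2422] [312.1 236.8] z 54.0 [ 465.4 -154.1   55. ] rack [-220.6 -200.5]
```

Call:
{"op": "send_rows", "data": {"fingers": [1,1,0.3,0.3,0.3], "xyz": [[0,-0.003,0.06],[0,-0.003,0.13],[0,-0.003,0.19],[0,-0.003,0.205],[0,-0.003,0.205]], "turn": [[0,0,0],[0,0,0],[0,0,0],[0,0,0],[0,0,0]]}}

```text
t: 14.45
position: [465.1, -156.0, 41.2]
eef_rot: [0.643, 0.766, -0.001, -0.001]
wrist_force: [0.7, -0.9, -0.0]
grip_width: 66.7
grasp_force: 0.0
```

Call:
{"op": "send_rows", "data": {"fingers": [0.3,-1,-1,-1,-1], "xyz": [[0,0,0],[0,0,0],[0,0,0],[0,0,0],[0,0,0]], "turn": [[0,0,0],[0,0,0],[0,0,0],[0,0,0],[0,0,0]]}}

```text
t: 14.95
position: [466.0, -156.3, 42.3]
eef_rot: [0.643, 0.766, 0.0, 0.0]
wrist_force: [-0.5, 0.9, 4.4]
grip_width: 35.0
grasp_force: 30.0
```

Call:
{"op": "send_rows", "data": {"fingers": [-1,-1,-1], "xyz": [[0,0,0],[0,0,0],[0,0,0]], "turn": [[0,0,0],[0,0,0],[0,0,0]]}}

```text
t: 15.25
position: [466.1, -156.3, 42.3]
eef_rot: [0.643, 0.765, 0.0, 0.0]
wrist_force: [-0.7, 1.4, 5.5]
grip_width: 34.9
grasp_force: 30.0
```

```bash
python3 -c "
from h import *
st()"
```

```text
t 15.25 pos [ 466.1 -156.3   42.3] rack [-220.4 -202.9] yaw_y 9.9 tz [ 0.001  0.    -1.   ] F [-0.7  1.4  5.5] w 34.9 g 30.0
```

Call:
{"op": "send_rows", "data": {"fingers": [-1,-1,-1,-1,-1], "xyz": [[0,0,-0.008],[0,0.01,-0.025],[0.012,0.05,-0.045],[0.03,0.12,-0.045],[0.05,0.21,-0.045]], "turn": [[0,0,0],[0,0,0],[0,0,0],[0,0,0],[0,0,0]]}}

```text
t: 15.75
position: [544.6, -122.3, 60.3]
eef_rot: [0.644, 0.765, -0.0, -0.0]
wrist_force: [0.5, -0.2, -2.2]
grip_width: 34.6
grasp_force: 30.0
```

Call:
{"op": "send_rows", "data": {"fingers": [-1,-1,-1,-1,-1], "xyz": [[0.022,0.09,0],[0.043,0.18,0],[0.065,0.265,0],[0.08,0.32,0],[0.083,0.341,0]], "turn": [[0,0,0],[0,0,0],[0,0,0],[0,0,0],[0,0,0]]}}

```text
t: 16.25
position: [675.4, -63.5, 59.4]
eef_rot: [0.642, 0.767, 0.0, 0.0]
wrist_force: [0.2, -0.4, -2.2]
grip_width: 34.9
grasp_force: 30.0
```

Call:
{"op": "send_rows", "data": {"fingers": [-1,-1,-1,-1,-1], "xyz": [[0,0,0.01],[0,0,0.02],[0,0,0.03],[0,0,0.04],[0,0,0.04]], "turn": [[0,0,0],[0,0,0],[0,0,0],[0,0,0],[0,0,0]]}}

```text
t: 16.75
position: [672.4, -66.4, 43.1]
eef_rot: [0.644, 0.765, -0.0, -0.001]
wrist_force: [0.4, 0.8, -2.1]
grip_width: 34.8
grasp_force: 30.0
```

```bash
python3 -c "
from h import *
st()"
```

```text
t 16.75 pos [672.4 -66.4  43.1] rack [  -1.7 -149.7] yaw_y 9.85 tz [-0.001  0.    -1.   ] F [ 0.4  0.8 -2.1] w 34.8 g 30.0
```

Call:
{"op": "send_rows", "data": {"fingers": [-1,-1,-1,-1,-1], "xyz": [[0.03,0.004,-0.002],[0.08,0.004,-0.002],[0.13,0.004,-0.002],[0.18,0.004,-0.002],[0.23,0.004,-0.002]], "turn": [[0,0,0],[0,0,0],[0,0,0],[0,0,0],[0,0,0]]}}

```text
t: 17.25
position: [659.1, 26.9, 44.9]
eef_rot: [0.643, 0.766, 0.0, -0.0]
wrist_force: [0.3, -0.6, -2.1]
grip_width: 34.6
grasp_force: 30.0
```

Call:
{"op": "send_rows", "data": {"fingers": [-1,-1,-1,-1,-1], "xyz": [[0.05,0,0],[0.09,0,0],[0.12,0,0],[0.14,0,0.001],[0.15,0,0.003]], "turn": [[0,0,0],[0,0,0],[0,0,0],[0,0,0],[0,0,0]]}}

```text
t: 17.75
position: [648.8, 84.7, 43.4]
eef_rot: [0.643, 0.766, 0.0, 0.0]
wrist_force: [-0.6, 0.4, -2.7]
grip_width: 34.5
grasp_force: 30.0
```

Call:
{"op": "send_rows", "data": {"fingers": [-1,-1,-1,-1,-1], "xyz": [[0.003,0,0],[0.007,0,0],[0.012,0,0],[0.016,0,0],[0.018,0,0]], "turn": [[0,0,0],[0,0,0],[0,0,0],[0,0,0],[0,0,0]]}}

```text
t: 18.25
position: [647.7, 91.0, 43.3]
eef_rot: [0.644, 0.765, 0.0, -0.0]
wrist_force: [-0.7, 0.5, -2.6]
grip_width: 34.7
grasp_force: 30.0
```

```bash
python3 -c "
from h import *
st()"
```

```text
t 18.25 pos [647.7  91.   43.3] rack [1.  9.6] yaw_y 9.88 tz [-0.  0. -1.] F [-0.7  0.5 -2.6] w 34.7 g 30.0
```

Call:
{"op": "send_rows", "data": {"fingers": [-1,-1,-1,-1,-1], "xyz": [[0.003,-0.001,0.001],[0.006,-0.001,0.002],[0.009,-0.001,0.002],[0.012,-0.001,0.002],[0.013,-0.001,0.002]], "turn": [[0,0,0],[0,0,0],[0,0,0],[0,0,0],[0,0,0]]}}

```text
t: 18.75
position: [646.8, 95.1, 43.3]
eef_rot: [0.644, 0.765, -0.0, 0.001]
wrist_force: [-0.9, -4.2, 6.2]
grip_width: 34.7
grasp_force: 30.0
```

```bash
python3 -c "
from h import *
st()"
```

```text
t 18.75 pos [646.8  95.1  43.3] rack [ 0.9 13.7] yaw_y 9.86 tz [ 0.001 -0.001 -1.   ] F [-0.9 -4.2  6.2] w 34.7 g 30.0
```

Call:
{"op": "send_rows", "data": {"fingers": [-1,-1,0.05,0.05,0.05], "xyz": [[-0.003,0,-0.001],[-0.003,0,-0.001],[-0.003,0,-0.001],[-0.003,0,-0.001],[-0.003,0,-0.004]], "turn": [[0,0,0],[0,0,0],[0,0,0],[0,0,0],[0,0,0]]}}

```text
t: 19.25
position: [646.3, 95.9, 43.8]
eef_rot: [0.643, 0.766, 0.0, -0.001]
wrist_force: [1.1, -0.7, 0.0]
grip_width: 45.8
grasp_force: 0.0
```

Call:
{"op": "send_rows", "data": {"fingers": [0.1,0.2,0.2,1,1], "xyz": [[0,0,-0.02],[0,0,-0.06],[0,0,-0.13],[0,0,-0.2],[0,0,-0.2]], "turn": [[0,0,0],[0,0,0],[0,0,0],[0,0,0],[0,0,0]]}}

```text
t: 19.75
position: [649.7, 94.9, 129.6]
eef_rot: [0.644, 0.765, 0.003, 0.002]
wrist_force: [0.3, -0.2, 0.0]
grip_width: 65.4
grasp_force: 0.0
```

```bash
python3 -c "
from h import *
st()
d=grab('wrist');flasks(d)"
```

```text
t 19.75 pos [649.7  94.9 129.6] rack [ 3.7 13. ] yaw_y 9.87 tz [ 0.008  0.002 -1.   ] F [ 0.3 -0.2  0. ] w 65.4 g 0.0
obj [ 161  115   28   53 1230] [174.1 140.8] z 59.9 [552.1 141.2  55. ] rack [-84.5  75.5]
obj [ 280  149   56   57 2523] [307.4 177.1] z 54.1 [638.8 133.1  55. ] rack [-0.5 52.6]
obj [ 282  210   54   54 2312] [308.7 236.6] z 54.0 [646.3  94.   55. ] rack [ 0.2 12.7]
```

Call:
{"op": "send_rows", "data": {"fingers": [1,1,1,1,1], "xyz": [[-0.08,-0.04,0],[-0.19,-0.096,0],[-0.3,-0.152,0],[-0.41,-0.208,0],[-0.52,-0.264,0]], "turn": [[0,0,0],[0,0,0],[0,0,0],[0,0,0],[0,0,0]]}}

```text
t: 20.3
position: [577.0, -129.5, 123.8]
eef_rot: [0.643, 0.766, -0.0, -0.0]
wrist_force: [0.6, -0.3, -0.6]
grip_width: 88.2
grasp_force: 0.0
```

Call:
{"op": "send_rows", "data": {"fingers": [1,1,1,1,1], "xyz": [[-0.11,-0.055,0],[-0.22,-0.11,0],[-0.33,-0.165,0],[-0.43,-0.215,0],[-0.497,-0.252,0]], "turn": [[0,0,0],[0,0,0],[0,0,0],[0,0,0],[0,0,0]]}}

```text
t: 20.8
position: [510.9, -344.6, 124.0]
eef_rot: [0.645, 0.764, -0.001, -0.0]
wrist_force: [0.9, 0.6, 0.2]
grip_width: 87.5
grasp_force: 0.0
```

Call:
{"op": "send_rows", "data": {"fingers": [1,1,1,1], "xyz": [[0,0,0],[0,0,0],[0,0,0],[0,0,0]], "turn": [[0,0,0],[0,0,0],[0,0,0],[0,0,0]]}}

```text
t: 21.2
position: [514.0, -339.3, 123.8]
eef_rot: [0.642, 0.766, 0.0, -0.0]
wrist_force: [-1.0, -0.3, 0.2]
grip_width: 87.9
grasp_force: 0.0
```

```bash
python3 -c "
from h import *
st()
d=grab('wrist');flasks(d)"
```

```text
t 21.2 pos [ 514.  -339.3  123.8] rack [-204.6 -391.4] yaw_y 10.06 tz [-0.     0.001 -1.   ] F [-1.  -0.3  0.2] w 87.9 g 0.0
obj [ 284  211   56   56 2420] [311.7 238.8] z 54.0 [ 512.1 -339.9   55. ] rack [-206.6 -391.6]
```

Call:
{"op": "send_rows", "data": {"fingers": [1,1,0.3,0.3,0.3], "xyz": [[0,-0.003,0.06],[0,-0.003,0.13],[0,-0.003,0.19],[0,-0.003,0.205],[0,-0.003,0.205]], "turn": [[0,0,0],[0,0,0],[0,0,0],[0,0,0],[0,0,0]]}}

```text
t: 21.75
position: [511.8, -340.6, 41.5]
eef_rot: [0.643, 0.766, -0.0, -0.001]
wrist_force: [0.4, 0.2, 0.7]
grip_width: 67.1
grasp_force: 0.0
```

Call:
{"op": "send_rows", "data": {"fingers": [0.3,-1,-1,-1,-1], "xyz": [[0,0,0],[0,0,0],[0,0,0],[0,0,0],[0,0,0]], "turn": [[0,0,0],[0,0,0],[0,0,0],[0,0,0],[0,0,0]]}}

```text
t: 22.25
position: [512.5, -341.7, 42.8]
eef_rot: [0.643, 0.766, 0.0, 0.001]
wrist_force: [0.5, 0.3, 3.0]
grip_width: 34.4
grasp_force: 30.0
```

Call:
{"op": "send_rows", "data": {"fingers": [-1,-1,-1], "xyz": [[0,0,0],[0,0,0],[0,0,0]], "turn": [[0,0,0],[0,0,0],[0,0,0]]}}

```text
t: 22.55
position: [512.6, -341.7, 42.7]
eef_rot: [0.643, 0.766, 0.0, 0.001]
wrist_force: [-0.3, 0.1, 5.6]
grip_width: 34.4
grasp_force: 30.0
```

```bash
python3 -c "
from h import *
st()"
```

```text
t 22.55 pos [ 512.6 -341.7   42.7] rack [-206.4 -393.5] yaw_y 9.91 tz [ 0.001 -0.    -1.   ] F [-0.3  0.1  5.6] w 34.4 g 30.0
```

Call:
{"op": "send_rows", "data": {"fingers": [-1,-1,-1,-1,-1], "xyz": [[0,0,-0.008],[0.01,0.01,-0.025],[0.05,0.042,-0.045],[0.11,0.093,-0.045],[0.18,0.153,-0.045]], "turn": [[0,0,0],[0,0,0],[0,0,0],[0,0,0],[0,0,0]]}}

```text
t: 23.05
position: [559.6, -260.0, 60.6]
eef_rot: [0.644, 0.765, -0.0, 0.0]
wrist_force: [0.5, 0.1, -3.1]
grip_width: 34.7
grasp_force: 30.0
```

Call:
{"op": "send_rows", "data": {"fingers": [-1,-1,-1,-1,-1], "xyz": [[0.08,0.068,0],[0.16,0.136,0],[0.24,0.204,0],[0.32,0.272,0],[0.38,0.323,0]], "turn": [[0,0,0],[0,0,0],[0,0,0],[0,0,0],[0,0,0]]}}

```text
t: 23.55
position: [662.0, -83.9, 59.9]
eef_rot: [0.642, 0.766, 0.0, -0.001]
wrist_force: [0.1, -0.2, -3.1]
grip_width: 34.7
grasp_force: 30.0
```

Call:
{"op": "send_rows", "data": {"fingers": [-1,-1,-1,-1,-1], "xyz": [[0.035,0.031,0],[0.049,0.041,0.01],[0.049,0.041,0.02],[0.049,0.041,0.03],[0.049,0.041,0.038]], "turn": [[0,0,0],[0,0,0],[0,0,0],[0,0,0],[0,0,0]]}}

```text
t: 24.05
position: [672.6, -68.5, 44.5]
eef_rot: [0.645, 0.764, -0.001, -0.0]
wrist_force: [0.3, 0.2, -1.1]
grip_width: 33.8
grasp_force: 30.0
```

Call:
{"op": "send_rows", "data": {"fingers": [-1,-1], "xyz": [[0,0,0],[0,0,0]], "turn": [[0,0,0],[0,0,0]]}}

```text
t: 24.25
position: [673.5, -67.0, 45.0]
eef_rot: [0.644, 0.765, -0.0, -0.0]
wrist_force: [0.3, 0.2, -1.5]
grip_width: 34.6
grasp_force: 30.0
```

```bash
python3 -c "
from h import *
st()"
```

```text
t 24.25 pos [673.5 -67.   45. ] rack [  -0.7 -150.5] yaw_y 9.82 tz [-0. -0. -1.] F [ 0.3  0.2 -1.5] w 34.6 g 30.0
```

Call:
{"op": "send_rows", "data": {"fingers": [-1,-1,-1,-1,-1], "xyz": [[0.03,0.003,0],[0.08,0.003,0],[0.13,0.003,0],[0.18,0.003,0],[0.225,0.003,0]], "turn": [[0,0,0],[0,0,0],[0,0,0],[0,0,0],[0,0,0]]}}

```text
t: 24.75
position: [659.4, 25.2, 45.1]
eef_rot: [0.643, 0.766, 0.0, -0.0]
wrist_force: [0.3, 0.5, -2.3]
grip_width: 34.4
grasp_force: 30.0
```

Call:
{"op": "send_rows", "data": {"fingers": [-1,-1,-1,-1,-1], "xyz": [[0.03,0,0],[0.05,0,0.001],[0.062,0,0.002],[0.068,0,0.003],[0.068,0,0.004]], "turn": [[0,0,0],[0,0,0],[0,0,0],[0,0,0],[0,0,0]]}}

```text
t: 25.25
position: [654.9, 49.3, 43.4]
eef_rot: [0.644, 0.765, -0.0, 0.0]
wrist_force: [-0.4, -0.2, -1.2]
grip_width: 34.7
grasp_force: 30.0
```

Call:
{"op": "send_rows", "data": {"fingers": [-1,-1,-1,-1,-1], "xyz": [[0.004,0,0],[0.008,0,0],[0.012,0,0],[0.016,0,0],[0.018,0,0]], "turn": [[0,0,0],[0,0,0],[0,0,0],[0,0,0],[0,0,0]]}}

```text
t: 25.75
position: [653.9, 56.0, 43.7]
eef_rot: [0.644, 0.765, -0.0, 0.001]
wrist_force: [0.5, -3.1, 0.5]
grip_width: 34.5
grasp_force: 30.0
```

```bash
python3 -c "
from h import *
st()"
```

```text
t 25.75 pos [653.9  56.   43.7] rack [  1.2 -26. ] yaw_y 9.87 tz [ 0.001 -0.001 -1.   ] F [ 0.5 -3.1  0.5] w 34.5 g 30.0
```

Call:
{"op": "send_rows", "data": {"fingers": [-1,-1,-1,-1,-1], "xyz": [[0.003,0,0.001],[0.005,0,0.002],[0.005,0,0.002],[0.005,0,0.002],[0.003,0,0.002]], "turn": [[0,0,0],[0,0,0],[0,0,0],[0,0,0],[0,0,0]]}}

```text
t: 26.25
position: [654.0, 56.5, 43.7]
eef_rot: [0.644, 0.765, 0.0, 0.001]
wrist_force: [-2.4, -3.6, 6.2]
grip_width: 34.3
grasp_force: 30.0
```

Call:
{"op": "send_rows", "data": {"fingers": [-1,0.05,0.05,0.05,0.05], "xyz": [[-0.003,0,0],[-0.003,0,0],[-0.003,0,0],[-0.003,0,0],[-0.003,0,-0.003]], "turn": [[0,0,0],[0,0,0],[0,0,0],[0,0,0],[0,0,0]]}}

```text
t: 26.75
position: [653.4, 57.5, 43.4]
eef_rot: [0.643, 0.766, -0.0, -0.0]
wrist_force: [0.3, 0.2, -0.5]
grip_width: 46.0
grasp_force: 0.0
```

Call:
{"op": "send_rows", "data": {"fingers": [0.1,0.1,0.1,0.1,0.1], "xyz": [[0,0,-0.02],[0,0,-0.06],[0,0,-0.13],[0,0,-0.2],[0,0,-0.2]], "turn": [[0,0,0],[0,0,0],[0,0,0],[0,0,0],[0,0,0]]}}

```text
t: 27.25
position: [656.7, 56.4, 129.2]
eef_rot: [0.644, 0.765, 0.003, 0.003]
wrist_force: [-0.6, -0.0, 0.2]
grip_width: 48.1
grasp_force: 0.0
```

Call:
{"op": "send_rows", "data": {"fingers": [0.1,0.1], "xyz": [[0,0,0],[0,0,0]], "turn": [[0,0,0],[0,0,0]]}}

```text
t: 27.45
position: [653.1, 57.0, 123.4]
eef_rot: [0.643, 0.766, -0.0, -0.0]
wrist_force: [-0.2, 0.4, -0.7]
grip_width: 48.4
grasp_force: 0.0
```

```bash
python3 -c "
from h import *
st()
d=grab('wrist');flasks(d);save('w3.png',d['color'])"
```

```text
t 27.45 pos [653.1  57.  123.4] rack [  0.5 -24.8] yaw_y 9.91 tz [-0.001  0.    -1.   ] F [-0.2  0.4 -0.7] w 48.4 g 0.0
obj [ 157   46   30   60 1463] [171.6  75.4] z 60.0 [552.1 141.1  55. ] rack [-84.5  75.4]
obj [ 286  153   58   58 2639] [314.6 181.6] z 54.1 [646.5  93.8  55. ] rack [ 0.4 12.5]
obj [ 288  215   56   55 2409] [315.6 242.3] z 54.0 [654.   54.5  55. ] rack [  1.  -27.4]
```

View pics/w3.png

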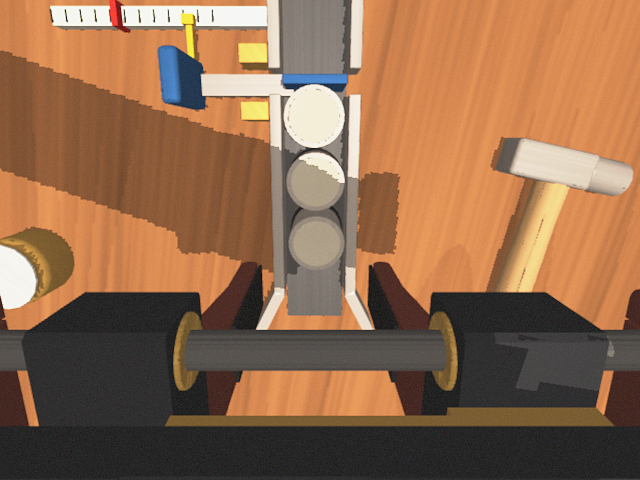

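The view shows the three flasks upright and touching, at (315,115), (315,181) and (316,242), against the gate plate at (315,79). The paddle is at (180,77), the pointer tip at (188,19) and the red mark at (117,14). Now I measure the paddle, pointer and mark.

```bash
cat >> h.py <<'E'
def gate(d):
    P=pts(d);hsv=cv2.cvtColor(d["color"],cv2.COLOR_RGB2HSV)
    H=[("blue",(100,120,40),(130,255,255),62),("yellow",(22,150,100),(35,255,255),16),("red",(0,190,70),(6,255,255),18),("red2",(172,190,70),(180,255,255),18)]
    for n,lo,hi,h in H:
        m=cv2.inRange(hsv,lo,hi)
        k,l,s,c=cv2.connectedComponentsWithStats(m)
        for i in range(1,k):
            if s[i,4]<25: continue
            z=P[...,2]; q=(l==i)&(z>h-4)&(z<h+6)
            if q.sum()<10: continue
            vv,uu=np.nonzero(q); R=np.array([rk(ray(d,a,b,h)) for a,b in zip(uu,vv)])
            print(n,s[i],c[i].round(1),q.sum(),"rack",R.mean(0).round(1),"rng",R.min(0),R.max(0))
E
python3 -c "
from h import *
d=grab('wrist');gate(d);st()"
```

```text
blue [ 158   46   47   63 2221] [180.3  78. ] 1045 rack [-83.2  74.9] rng [-88.6  59.2] [-77.   89.8]
yellow [181  13  14  45 330] [188.8  32.3] 325 rack [-84.4 108. ] rng [-88.7  92.7] [-80.9 119.1]
red [110   0  19  32 279] [116.3  14.8] 178 rack [-132.4  119.2] rng [-135.   111.4] [-129.7  126.8]
t 27.55 pos [652.9  56.9 122.8] rack [  0.3 -24.9] yaw_y 9.9 tz [-0.002 -0.    -1.   ] F [-0.   0.1 -0.4] w 48.4 g 0.0
```

Call:
{"op": "send_rows", "data": {"fingers": [-0.1,-0.1,-0.1,-0.1,-0.1], "xyz": [[0.06,-0.05,0],[0.14,-0.118,0],[0.22,-0.185,0],[0.25,-0.211,0],[0.25,-0.211,0]], "turn": [[0,0,0],[0,0,0],[0,0,0],[0,0,0],[0,0,0]]}}

```text
t: 28.05
position: [550.8, 143.2, 122.8]
eef_rot: [0.642, 0.767, -0.001, -0.001]
wrist_force: [0.6, 0.0, 0.2]
grip_width: 39.6
grasp_force: 0.0
```

Call:
{"op": "send_rows", "data": {"fingers": [-0.1,-0.1,-0.1,-0.1], "xyz": [[0,0,0],[0,0,0],[0,0,0.03],[0,0,0.06]], "turn": [[0,0,0],[0,0,0],[0,0,0],[0,0,0]]}}

```text
t: 28.45
position: [554.0, 140.0, 98.9]
eef_rot: [0.644, 0.765, 0.0, 0.0]
wrist_force: [-0.6, -0.2, -0.0]
grip_width: 39.5
grasp_force: 0.0
```

```bash
python3 -c "
from h import *
st()
d=grab('wrist');gate(d)"
```

```text
t 28.45 pos [554.  140.   98.9] rack [-82.8  73.9] yaw_y 9.82 tz [ 0.001 -0.    -1.   ] F [-0.6 -0.2 -0. ] w 39.5 g 0.0
blue [ 302  207   20   67 1173] [311.5 240.6] 915 rack [-84.8  77.1] rng [-90.1  61.5] [-79.2  92.1]
red [235 153  11  25 168] [239.4 164.6] 130 rack [-132.9  120.6] rng [-134.9  112.9] [-131.   127.9]
```

Call:
{"op": "send_rows", "data": {"fingers": [-0.1,-0.1,-0.1,-0.1,-0.1], "xyz": [[0.004,-0.005,0.03],[0.004,-0.005,0.07],[0.004,-0.005,0.11],[0.004,-0.005,0.13],[0.004,-0.005,0.133]], "turn": [[0,0,0],[0,0,0],[0,0,0],[0,0,0],[0,0,0]]}}

```text
t: 29.0
position: [550.1, 141.7, 45.0]
eef_rot: [0.643, 0.765, -0.001, -0.001]
wrist_force: [-0.7, -0.1, -0.1]
grip_width: 39.9
grasp_force: 0.0
```

Call:
{"op": "send_rows", "data": {"fingers": [-0.1,-1,-1,-1,-1], "xyz": [[0,0,0],[0,0,0],[0,0,0],[0,0,0],[0,0,0]], "turn": [[0,0,0],[0,0,0],[0,0,0],[0,0,0],[0,0,0]]}}

```text
t: 29.5
position: [551.6, 142.2, 46.9]
eef_rot: [0.643, 0.765, 0.001, 0.0]
wrist_force: [5.0, 0.9, -2.8]
grip_width: 11.2
grasp_force: 30.1
```

Call:
{"op": "send_rows", "data": {"fingers": [-1,-1,-1], "xyz": [[0,0,0],[0,0,0],[0,0,0]], "turn": [[0,0,0],[0,0,0],[0,0,0]]}}

```text
t: 29.8
position: [551.6, 142.3, 46.9]
eef_rot: [0.643, 0.765, 0.0, 0.0]
wrist_force: [1.0, -0.0, 1.2]
grip_width: 11.6
grasp_force: 30.0
```

```bash
python3 -c "
from h import *
st()
d=grab('wrist');gate(d)"
```

```text
t 29.8 pos [551.6 142.3  46.9] rack [-84.8  76.6] yaw_y 9.9 tz [ 0.001  0.    -1.   ] F [ 1.  -0.   1.2] w 11.6 g 30.0
blue [ 302  228   27   90 2098] [314.9 274.6] 1526 rack [-84.7  77.5] rng [-90.4  62.4] [-78.9  92.7]
red [219 161  15  32 286] [224.7 176.7] 217 rack [-132.8  120.5] rng [-135.1  112.9] [-130.8  128.2]
```

Call:
{"op": "send_rows", "data": {"fingers": [-1,-1,-1,-1,-1], "xyz": [[0,-0.01,0],[0,-0.025,0],[0,-0.04,0],[0,-0.055,0],[0,-0.07,0]], "turn": [[0,0,0],[0,0,0],[0,0,0],[0,0,0],[0,0,0]]}}

```text
t: 30.35
position: [525.9, 137.8, 46.9]
eef_rot: [0.643, 0.766, 0.002, 0.002]
wrist_force: [9.2, 1.8, -6.7]
grip_width: 11.6
grasp_force: 30.0
```

Call:
{"op": "send_rows", "data": {"fingers": [-1,-1,-1,-1,-1], "xyz": [[0,-0.015,0],[0,-0.03,0],[0,-0.042,0],[0,-0.047,0],[0,-0.047,0]], "turn": [[0,0,0],[0,0,0],[0,0,0],[0,0,0],[0,0,0]]}}

```text
t: 30.85
position: [508.0, 134.7, 47.0]
eef_rot: [0.643, 0.766, 0.002, 0.002]
wrist_force: [11.3, 1.2, -9.4]
grip_width: 11.4
grasp_force: 30.0
```

Call:
{"op": "send_rows", "data": {"fingers": [-1,-1,-1], "xyz": [[0,0,0],[0,0,0],[0,0,0]], "turn": [[0,0,0],[0,0,0],[0,0,0]]}}

```text
t: 31.15
position: [508.3, 134.7, 46.9]
eef_rot: [0.643, 0.766, 0.002, 0.003]
wrist_force: [10.4, 0.9, -8.8]
grip_width: 11.4
grasp_force: 30.0
```

```bash
python3 -c "
from h import *
st()
d=grab('wrist');gate(d)
save('w4.png',cv2.resize(d['color'][60:340,160:480],None,fx=2,fy=2))
for n in('top','scene'):
  d=grab(n);print(n);gate(d)
  if n=='scene':save('s4.png',cv2.resize(d['color'][180:320,280:480],None,fx=4,fy=4,interpolation=cv2.INTER_CUBIC))
"
```

```text
t 31.15 pos [508.3 134.7  46.9] rack [-128.7   76.6] yaw_y 9.91 tz [ 0.007  0.    -1.   ] F [10.4  0.9 -8.8] w 11.4 g 30.0
blue [ 302  228   26   90 2097] [314.9 274.5] 1536 rack [-128.7   77.5] rng [-134.5   62.4] [-123.2   92.7]
red [302 164   7  29 148] [305. 177.] 148 rack [-133.6  120.8] rng [-135.3  112.9] [-132.   127.6]
top
scene
```

View pics/w4.png

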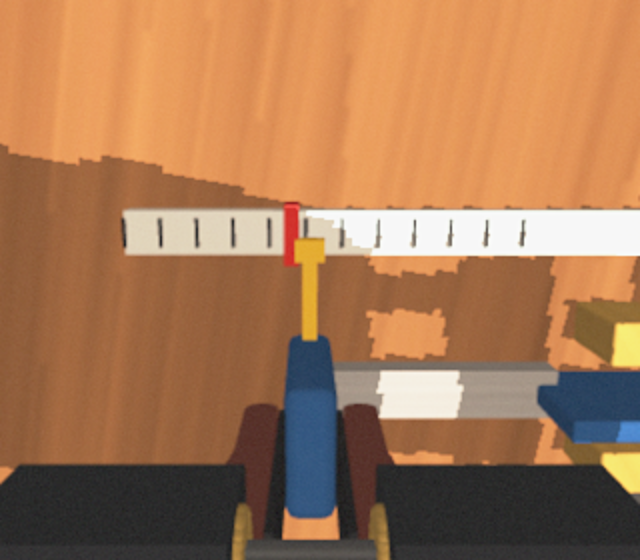

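View pics/s4.png

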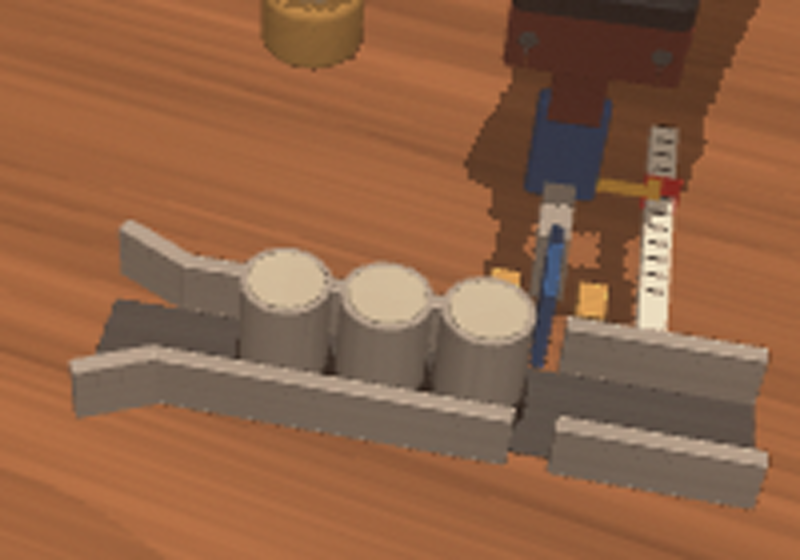

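The wrist crop shows the pointer tip at (310,250) and the mark at (292,235), so a few mm remain. The scene crop shows the three flasks standing tight at (285,280), (387,295) and (490,310), with the gate withdrawn.

```bash
cat >> h.py <<'E'
def rel(d):
    hsv=cv2.cvtColor(d["color"],cv2.COLOR_RGB2HSV)
    a=cv2.inRange(hsv,(15,200,150),(34,255,255));a[:,:295]=0;a[:,345:]=0;a[:160]=0;a[195:]=0
    r=cv2.inRange(hsv,(0,200,70),(6,255,255))|cv2.inRange(hsv,(172,200,70),(180,255,255));r[:150]=0;r[215:]=0;r[:,:250]=0;r[:,380:]=0
    z=pts(d)[...,2]
    for n,m,h in(("ptr",a,16),("mark",r,18)):
        vv,uu=np.nonzero(m); R=np.array([rk(ray(d,p,q,h)) for p,q in zip(uu,vv)]);print(n,len(uu),(uu.min(),uu.max(),vv.min(),vv.max()),"z",np.percentile(z[m>0],[5,50,95]).round(1),"x",R[:,0].min(),R[:,0].mean().round(2),R[:,0].max(),"y",R[:,1].min(),R[:,1].max())
E
python3 -c "
from h import *
d=grab('wrist');rel(d)"
```

```text
ptr 89 (np.int64(307), np.int64(321), np.int64(179), np.int64(194)) z [13.4 17.3 18.7] x -132.6 -128.39 -125.1 y 111.5 119.6
mark 123 (np.int64(303), np.int64(308), np.int64(161), np.int64(192)) z [15.2 16.6 17.7] x -134.7 -133.54 -132.0 y 112.9 129.2
```

Call:
{"op": "send_rows", "data": {"fingers": [-1,-1,-1,-1,-1], "xyz": [[0,-0.004,0],[0,-0.008,0],[0,-0.012,0],[0,-0.012,0],[0,-0.012,0]], "turn": [[0,0,0],[0,0,0],[0,0,0],[0,0,0],[0,0,0]]}}

```text
t: 31.85
position: [503.9, 134.0, 47.0]
eef_rot: [0.643, 0.766, 0.003, 0.003]
wrist_force: [10.0, 2.6, -10.0]
grip_width: 11.4
grasp_force: 30.0
```

```bash
python3 -c "
from h import *
st();d=grab('wrist');rel(d)
save('w5.png',cv2.resize(d['color'][140:240,260:370],None,fx=5,fy=5,interpolation=cv2.INTER_CUBIC))"
```

```text
t 31.85 pos [503.9 134.   47. ] rack [-133.3   76.6] yaw_y 9.91 tz [ 0.008  0.    -1.   ] F [ 10.    2.6 -10. ] w 11.4 g 30.0
ptr 80 (np.int64(308), np.int64(321), np.int64(180), np.int64(194)) z [15.2 17.7 18.6] x -136.6 -133.15 -129.6 y 111.6 119.1
mark 60 (np.int64(311), np.int64(316), np.int64(161), np.int64(192)) z [ 2.9 16.6 17.5] x -135.0 -133.72 -132.4 y 112.9 129.2
```

View pics/w5.png

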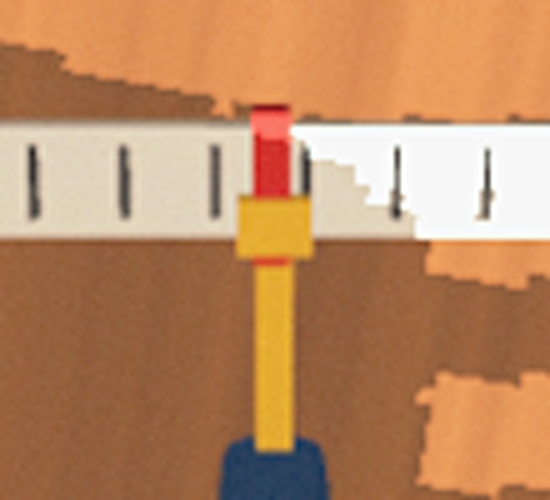

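Here the mark is centred at x≈271 and the pointer at ≈275, about 0.45 mm short. One small nudge, then a check of the whole scene.

Call:
{"op": "send_rows", "data": {"fingers": [-1,-1,-1,-1,-1], "xyz": [[0,-0.001,0],[0,-0.001,0],[0,-0.001,0],[0,-0.001,0],[0,-0.001,0]], "turn": [[0,0,0],[0,0,0],[0,0,0],[0,0,0],[0,0,0]]}}

```text
t: 32.4
position: [503.6, 133.9, 47.0]
eef_rot: [0.643, 0.766, 0.003, 0.003]
wrist_force: [11.6, 2.2, -11.2]
grip_width: 11.6
grasp_force: 30.0
```

```bash
python3 -c "
from h import *
st();d=grab('wrist');rel(d)
d=grab('scene');flasks(d);save('s5.png',d['color'])"
```

```text
t 32.4 pos [503.6 133.9  47. ] rack [-133.5   76.6] yaw_y 9.91 tz [ 0.008  0.    -1.   ] F [ 11.6   2.2 -11.2] w 11.6 g 30.0
ptr 84 (np.int64(308), np.int64(321), np.int64(179), np.int64(194)) z [14.6 17.5 18.5] x -136.9 -133.12 -129.9 y 111.5 119.6
mark 68 (np.int64(312), np.int64(317), np.int64(161), np.int64(192)) z [ 2.6 16.6 17.7] x -134.7 -133.37 -132.1 y 112.9 129.2
obj [394  72  24  20 152] [404.8  84.8] z 57.8 [ 56.1 -26.6  55. ] rack [-601.9   -4.5]
obj [  0  93  27  19 193] [ 13.4 103.7] z 56.1 [ 506.9 -893.6   55. ] rack [-306.9 -936.1]
obj [159 235  33  20 236] [176.  246.5] z 52.9 [ 756.6 -212.3   55. ] rack [  56.2 -308. ]
obj [340 242  23  20 373] [351.  251.4] z 56.0 [656.5  55.5  55. ] rack [  3.6 -27. ]
obj [365 246  24  20 381] [376.2 255.2] z 56.0 [648.9  95.2  55. ] rack [ 2.9 13.5]
obj [390 249  24  21 398] [401.6 258.9] z 56.0 [640.9 134.3  55. ] rack [ 1.8 53.4]
```

View pics/s5.png

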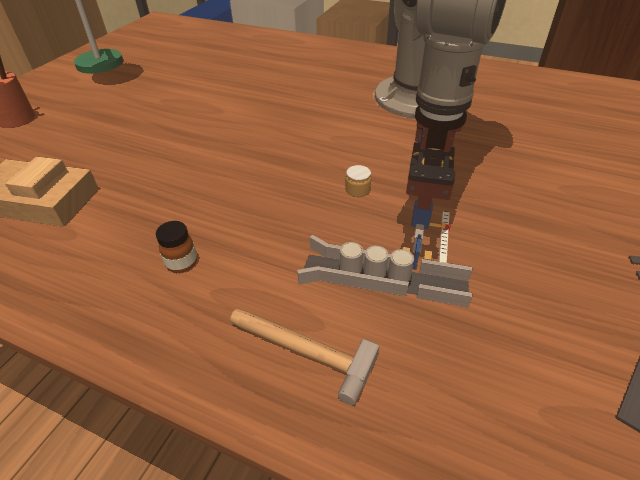

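The final view shows the flasks upright in the lane at (351,251), (376,255) and (402,259). The gate is held open, and the tin, jar and hammer are where they were.

```bash
python3 -c "
from h import *
print(close_job())"
```

```text
the job is handed in; nothing more can be done
None
```

I handed the job in at about 32.5 s: the three flasks stand in a tight row in the lane, the gripper holds the gate open with the pointer within about 0.5 mm of the red mark, and the tin, jar and hammer are unmoved. My first grip on one flask slipped off as I lifted; it stayed standing and I re-gripped it. No verdict came back.

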